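# Tare the bowl on the counting scale, then load the coupling

## Task

Stand the empty steel bowl upright on the scale's pan and let go, press the tare key fully in with only the empty bowl on the scale, and then put the tall hex coupling from the blue tray into the bowl. Leave the bowl standing on the pan with the coupling in it, do not press tare again once the coupling is in, and do not drop either of them from a height. Leave the bowl of nuts and the other parts in the tray where they are.

Things in the scene. Friction and masses are not known exactly. Their poses are not given: they have to be found in the camera images.
- bowl_center (a point): Centre (half-way up, 19 mm above its underside) of the empty steel bowl: round, 64 mm outside diameter with upright sides from 10 mm above its foot to the rim, 38 mm high, wall 3 mm, inner floor 4 mm above its underside, foot 44 mm across, about 140 g. z is up through its mouth. Grasped across its outside from above. It stands on the table to the robot's left.
- bowl: The same empty bowl; origin at the centre of its underside, z up through its mouth.
- stock_bowl_center (a point): Centre (19 mm above its underside) of the other bowl, of the same steel, shape and size, which holds three small brass nuts. It stands 10 cm or more from the empty bowl, nearer or farther from the robot. Leave it alone.
- pan_top (a point): Centre of the top face of the scale's steel pan, a flat fixed plate 150 mm (x) by 160 mm (y), 74 mm above the table. z up, x points from the scale's front (the console side) to its back, roughly to the robot's left. The bowl has to stand wholly on the pan, its centre at most 50 mm off this point in x and in y.
- tare_top (a point): Centre of the face of the tare key: the one raised round white key, 28 mm across, in a black collar 44 mm across, on the scale's front console, which slopes 35 degrees and faces the robot's right (-y), within about 30 degrees. z points straight out of the key (up, leaning 35 degrees towards the scale's front), y is level, along the console. Press it in along -z, with closed fingers tilted to match.
- scale: Fixed grey counting scale, 190 mm wide; origin under its middle, x to its back, which is roughly to the robot's left. Over the key is a wire guard: three level 5 mm wires along its y, 182 mm wide, 65 mm above the key's face, 18 mm apart, the foremost 16 mm in front of the key's centre, end posts at the sides. Reach the key not from above but from the front of the scale, under the wires, along the key's own axis.
- tare (a joint): Travel of the tare key in m: 0 is out, 0.006 is fully in. A spring returns it; it begins to move at 1.5 N and is fully in at 5 N. A press counts from 0.004 for 0.1 s.
- coupling_center (a point): Centre (half-way up) of the brass hex coupling: an upright hexagonal bar, 22 mm across its flats, 25 mm across its corners, 55 mm high, about 140 g, the tallest part in the blue tray. z up; one pair of its flats faces its own +y and -y. It stands on the tray's floor, 3 mm above the table.
- coupling: The same coupling; origin at the centre of its underside, z along its length.
- tray: Fixed blue steel tray to the robot's right, 210 mm (x) by 110 mm (y), rim 16 mm high, floor 3 mm thick; origin at the centre of its underside. Three brass parts stand in a row along its x, about 60 mm apart, in any order: the coupling, a large nut and a flanged bush.
- big_nut_center (a point): Centre of the large low hex nut, brass, 32 mm across flats, 18 mm high, in the tray. Leave it.
- bush_center (a point): Centre of the round flanged bush, brass, 28 mm high, flange 36 mm and neck 22 mm across, in the tray. Leave it.
Things that resemble listed ones, but are neither listed nor needed, are in the scene too. Leave any red look-alike of the bowl alone.

How it is judged:
On the way, in this order (a step that is already met when the one before it is completed fails the run):
1. the empty bowl stands upright on the pan, released (x of bowl_center in the frame of pan_top between -0.05 and 0.05 m and y of bowl_center in the frame of pan_top between -0.05 and 0.05 m and z of bowl_center in the frame of pan_top between 0.012 and 0.025 m and angle between bowl's own z axis and vertical below 0.12 rad and contact force between bowl and the fingers below 0.1 N and distance between coupling_center and bowl_center above 0.1 m), for 0.3 s.
2. the tare key is pressed in with only the empty bowl on the scale, nobody touching the bowl or the pan (all of step 1 and contact force between pan and the fingers below 0.1 N and value of joint tare above 0.004 m), for 0.1 s.
3. the coupling lies in the bowl on the pan, released (x of bowl_center in the frame of pan_top between -0.05 and 0.05 m and y of bowl_center in the frame of pan_top between -0.05 and 0.05 m and z of bowl_center in the frame of pan_top between 0.012 and 0.025 m and angle between bowl's own z axis and vertical below 0.12 rad and horizontal distance between coupling_center and bowl_center below 0.026 m and z of coupling_center in the frame of bowl_center between -0.018 and 0.022 m and contact force between coupling and the fingers below 0.1 N), for 0.3 s.
At the end, for the whole second after the job is handed in: The bowl stands upright (within 7 degrees) on the pan, its centre within 50 mm of the pan's centre in x and y; the coupling is inside it (centre within 26 mm of the bowl's axis and less than 22 mm above the bowl's centre); both are released and at rest, and the tare key is out (all of step 3 and contact force between bowl and the fingers below 0.1 N and value of joint tare below 0.002 m and linear speed of each of bowl, coupling below 0.02 m/s); the robot touches nothing.
It fails at once if the tare key is pressed with the coupling in the bowl (horizontal distance between coupling_center and bowl_center below 0.026 m and z of coupling_center in the frame of bowl_center between -0.018 and 0.022 m and value of joint tare above 0.003 m).
It fails at once if the coupling is dropped from a height (falls free faster than 1.2 m/s, about 7 cm) (contact force between coupling and the fingers below 0.1 N and linear speed of coupling above 1.2 m/s).
It fails at once if the bowl is dropped from a height (falls free faster than 1.2 m/s, about 7 cm) (contact force between bowl and the fingers below 0.1 N and linear speed of bowl above 1.2 m/s).
It fails at once if the bowl of nuts is moved by more than 30 mm (distance of stock_bowl_center from where it was at the start of the episode above 0.03 m).
It fails at once if the large nut or the bush is moved by more than 30 mm (distance of any of big_nut_center, bush_center from where it was at the start of the episode above 0.03 m).
It also fails if it takes over 67 s, if anything falls off the work surface, if the arm or the gripper's body presses on something with over 40 N, if the wrist force passes 120 N, or if a joint passes its speed limit or range.

## Robot

A 7-joint arm with a two-finger parallel gripper is mounted at the origin on the work surface. World frame = base frame: x ahead of the robot, y to its left, z up, the work surface at z = 0. Lengths are in m, angles in rad, forces in N, time in s.
With the tool pointing down it reaches from about 0.425 to 0.925 m from the base axis. Payload 6.8 kg.
Tool frame: the origin (TCP) lies on the front face of the gripper's body, between the roots of the fingers; the fingertips stand 73 mm ahead of it and the grasp point (between the pads) lies 54 mm ahead of it (tcp_to_tips is the distance from the TCP to the fingertips, in m); z points along the fingers, x is the direction in which the jaws open and shut, and the axes are right-handed (so a half turn about z gives the same grasp; the last joint's range is limited). The gripper opens to 85 mm and grips with 20 to 120 N. Pads are 22 mm wide; open, the fingers measure 114 mm over their backs; the gripper's body (76 mm by 85 mm) begins 54 mm behind the grasp point. The pads swing forward as they close: fully open they stand 13 mm farther back than shut.
Start: joints at [1.148, 0.477, 0.022, 1.555, -0.011, 1.109, -0.083], TCP at [0.209, -0.642, 0.304] pointing down, gripper open.
Joint ranges: [-2.96, 2.96], [-0.34, 2.1], [-1.41, 1.46], [0.24, 2.44], [-1.37, 4.51], [0.17, 1.92], [-2.96, 2.96]. Speed limits (rad/s): [2.39, 2.39, 3.14, 3.14, 3.14, 3.14, 3.14].

## Interface

Orientations are given as a unit quaternion [w, x, y, z].
In Python, from station import get_obs, read_camera, hand_in, look_for, silhouettes, tcp_to_tips gives the robot as it stands. The module is installed in compiled form; this text tells all that it offers.
- The arm moves only by the tool apply_moves, never from a script. Its argument "moves" is a list of rows, each a list of 3 entries, a list of its own where there are three numbers: the shift along the tool's x, y, z in units of 25 mm (1.0 is 25 mm), then the turn, a rotation vector about the tool's x, y, z in units of 10 degrees (1.0 is 10 degrees), then the gripper's target within -1 to 1 (fully open at 1, half-way at 0, shut at -1). In form: [[[dx, dy, dz], [rx, ry, rz], jaw], ...]. A call has 1 to 20 rows; each row is the pose to reach, as a shift and turn from the pose commanded when the call began, along the tool's axes at that moment; what a row does not reach only later rows make up. A row lasts 1/8 s, in which the tool goes at most 62.5 mm and 10.7 degrees, less where a joint would pass 70% of its speed; a pose out of reach is approached as far as the arm can. A call with a gripper value outside its range is refused whole. The fingers move at their own pace and stop on an object; "force" is the grip in N (left out, the last holds). Time passes only in rows, so rows that repeat a pose let the fingers close. It gives the time, the measured TCP pose, the force and the opening at its end, in the units of the state.
- get_obs(): the state, without advancing time (a new reading comes with each control period).
- read_camera(name): name is "side" or "top"; returns a dict with "color" (400x640x3 uint8, red, green, blue), "mtx" (3x3 intrinsics, pixels), "k1" (the pictures are not rectified: a ray, as slopes to the right and down, at radius r is drawn at 1 + k1 r^2 times it, then the intrinsics apply), "eye" and "rotation" of the camera in the world. Camera axes: x right, y up, looking along -z (the intrinsics and any distortion apply to the point x, -y, -z); pixel columns grow to the right and rows downward; lengths in m; the calibration is good to about 2 mm. A picture is of the moment at which its call begins. There is no depth.
- hand_in(): hands the job in, once; it reports no verdict.
Trained networks look in the newest picture that a camera, given by its name, has taken for a name from the list of things; names that differ only in an ending like _2 or _b are one class to them, and where a whole thing is asked for, a point or a joint stands for the part that bears it (a point fixed in the world has none). Each returns a list of dicts, best first, with "conf" (0 to 1); they miss things now and then, are a little off and sometimes report something else, mostly with a low value. They report only what shows in the picture. A call takes as long as a camera call. They do not tell look-alikes from the thing itself.
- look_for(camera, query): "pixel" ([row, column] in pixels, amid what is visible of it).
- silhouettes(camera, query): "mask" (400x640 bool, what is visible of it) and "pixel" ([row, column] in pixels, amid what is visible of it).
The state is a dict: "t": time; "q": joint angles; "joint_vel": joint speeds; "joint_torque": joint torques, N m; "eef_pos": TCP position; "tool_rot": TCP orientation; "contact_force": force on the tool from outside, world axes, zero at the start; "torque": the same for the moment, N m; "gripper_width": opening from 0.0 (shut) to 1.0 (fully open).
Only numpy, scipy, OpenCV 4.12 (cv2) and the standard library are available. Lean on these libraries where they do the work, as an engineer would, in place of code of your own. Each camera call takes 0.05 s, during which the arm holds its last target.

## Working session

There is one attempt and no reset: what is moved stays moved. The work goes in short steps, Python scripts to look and compute and a tool call to move; the robot and the scene stay as the last step left them, time stands still between calls to the robot, and variables do not carry over. Pictures are saved under pics/ and viewed, and the job is handed in when it is done.

Besides the shell and the picture viewer there is one more tool, called after "Call:" as name(argument=value, ...), one argument or row to a line, values as JSON. apply_moves: Moves the arm, as the interface text tells. Its arguments: {"type":"object","properties":{"moves":{"type":"array"},"force":{"type":"number"}},"required":["moves"]}

```bash
mkdir -p pics
cat > h.py <<'E'
import numpy as np, cv2
from station import *
from scipy.spatial.transform import Rotation as R
def save(im,n): cv2.imwrite('pics/'+n+'.png',cv2.cvtColor(im,cv2.COLOR_RGB2BGR))
def ray(c,px):
    r,col=px; m=c['mtx']
    d=np.array([k1inv(c,(col-m[0,2])/m[0,0],(r-m[1,2])/m[1,1])]).ravel()
    v=np.array([d[0],-d[1],-1.]); v=rotm(c)@v
    return np.array(c['eye']),v/np.linalg.norm(v)
def rotm(c):
    q=np.array(c['rotation'])
    return q if q.shape==(3,3) else R.from_quat([q[1],q[2],q[3],q[0]]).as_matrix()
def k1inv(c,x,y):
    k=c['k1']; rd=np.hypot(x,y); r=rd
    for _ in range(30): r=rd/(1+k*r*r)
    s=r/rd if rd>0 else 1
    return x*s,y*s
def proj(c,p):
    v=rotm(c).T@(np.array(p)-np.array(c['eye'])); x,y=v[0]/-v[2],-v[1]/-v[2]
    s=1+c['k1']*(x*x+y*y); m=c['mtx']
    return np.array([m[1,1]*y*s+m[1,2],m[0,0]*x*s+m[0,2]])
def atz(c,px,z):
    e,d=ray(c,px); return e+d*(z-e[2])/d[2]
def tri(c1,p1,c2,p2):
    e1,d1=ray(c1,p1);e2,d2=ray(c2,p2)
    A=np.stack([d1,-d2],1); s=np.linalg.lstsq(A,e2-e1,rcond=None)[0]
    a=e1+d1*s[0];b=e2+d2*s[1]; return (a+b)/2,np.linalg.norm(a-b)
E
python3 - <<'E'
from h import *
import pickle
C={}
for n in ('side','top'):
    c=read_camera(n);C[n]=c;save(c['color'],n+'0');print(n,c['eye'],np.round(c['rotation'],3).tolist(),c['mtx'].tolist(),c['k1'])
    for q in ['bowl','stock_bowl_center','pan_top','tare_top','scale','coupling','tray','big_nut_center','bush_center']:
        print(q,[(np.round(d['pixel']).tolist(),round(d['conf'],2)) for d in look_for(n,q)])
pickle.dump(C,open('c0.pkl','wb'))
print(get_obs()); print(tcp_to_tips)
E
```

```text
side [ 0.23682998 -0.67679989  0.67546857] [0.893, 0.413, -0.072, -0.162] [[437.6795555857032, 0.0, 311.97932296167465], [0.0, 437.6795555857032, 203.3786586176818], [0.0, 0.0, 1.0]] -0.06558536648683455
bowl [([162.0, 292.0], 0.95), ([154.0, 246.0], 0.74), ([182.0, 243.0], 0.57), ([314.0, 435.0], 0.57)]
stock_bowl_center [([136.0, 310.0], 0.64)]
pan_top [([190.0, 327.0], 0.81), ([315.0, 436.0], 0.45)]
tare_top [([233.0, 353.0], 0.63)]
scale [([214.0, 336.0], 0.77)]
coupling [([317.0, 437.0], 0.59)]
tray [([334.0, 393.0], 0.75), ([313.0, 436.0], 0.67)]
big_nut_center [([345.0, 373.0], 0.86), ([189.0, 328.0], 0.34), ([335.0, 394.0], 0.2)]
bush_center [([333.0, 407.0], 0.85)]
top [ 0.33039284 -0.01156678  0.88099095] [-0.702, -0.066, 0.072, 0.705] [[409.41671573140724, 0.0, 319.06816827149584], [0.0, 409.41671573140724, 201.91059079784216], [0.0, 0.0, 1.0]] -0.05800800328529809
bowl [([198.0, 206.0], 0.94), ([260.0, 216.0], 0.75), ([238.0, 168.0], 0.66)]
stock_bowl_center [([160.0, 163.0], 0.72), ([238.0, 168.0], 0.41)]
pan_top [([187.0, 297.0], 0.89)]
tare_top []
scale [([190.0, 316.0
[... 206 characters left out ...]
0, 'q': array([ 1.14790306,  0.47697431,  0.02240681,  1.55537766, -0.01147479,
        1.10926568, -0.0830834 ]), 'joint_vel': array([-0.00047979, -0.00031347, -0.00023466, -0.00145769, -0.0003533 ,
        0.00079431, -0.00090683]), 'joint_torque': array([-7.49969422e-04, -5.96328485e+01,  1.60596728e+00, -2.81549066e+01,
        1.24917450e-02,  1.75409812e-03, -1.09465216e-06]), 'eef_pos': array([ 0.20900175, -0.64186412,  0.30393474]), 'tool_rot': array([ 3.17698506e-05,  8.09203545e-01, -5.87528399e-01,  4.13747945e-05]), 'contact_force': array([-0.35295175,  0.58025516,  0.16812449]), 'torque': array([-0.07022975, -0.00738954,  0.0133755 ]), 'gripper_width': 0.9976806040331487}
0.0726
```

View pics/side0.png

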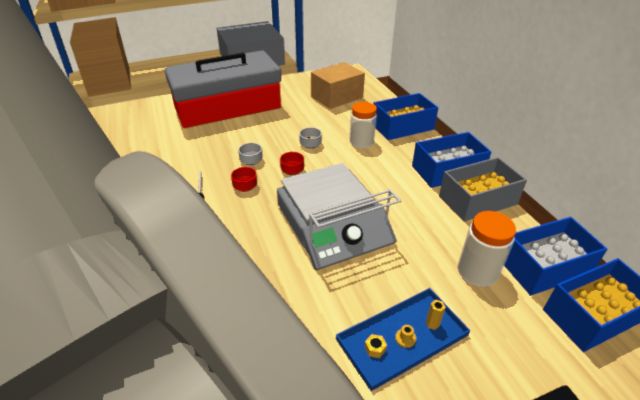

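View pics/top0.png

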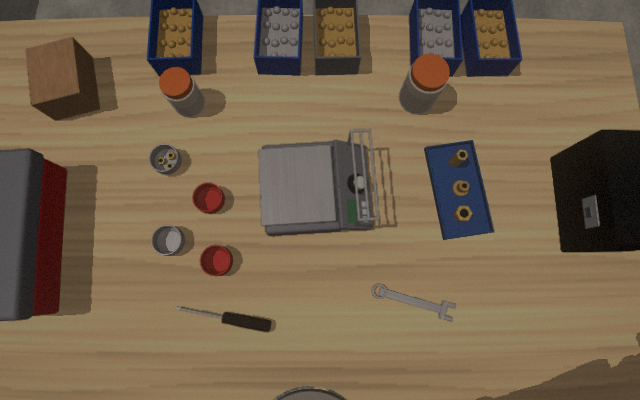

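The empty steel bowl is at top (240,168) and side (154,250). The look-alikes are the nuts bowl at top (160,165) and side (136,310), and two red bowls at top (198,207) and (260,216). The coupling is the tallest part, at top (158,458) and side (315,437). The bush is at side (333,407) and the nut at side (345,375). Next I'll check close crops.

Run:
```python
from h import *
import pickle
C=pickle.load(open('c0.pkl','rb'))
t=C['top']['color'];s=C['side']['color']
z=lambda im,r0,r1,c0,c1,w,h:cv2.resize(im[r0:r1,c0:c1],(w,h),interpolation=cv2.INTER_CUBIC)
a=np.vstack([np.hstack([z(t,130,280,120,270,300,300),z(t,120,250,330,500,392,300)]),np.hstack([z(s,120,190,225,325,346,243),z(s,200,270,300,400,346,243)])])
save(a,'crop1')
save(z(s,140,280,260,420,800,700*600//700),'crop2')
save(z(s,280,390,330,480,750,550),'crop3')
```

```text
(no output)
```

View pics/crop1.png

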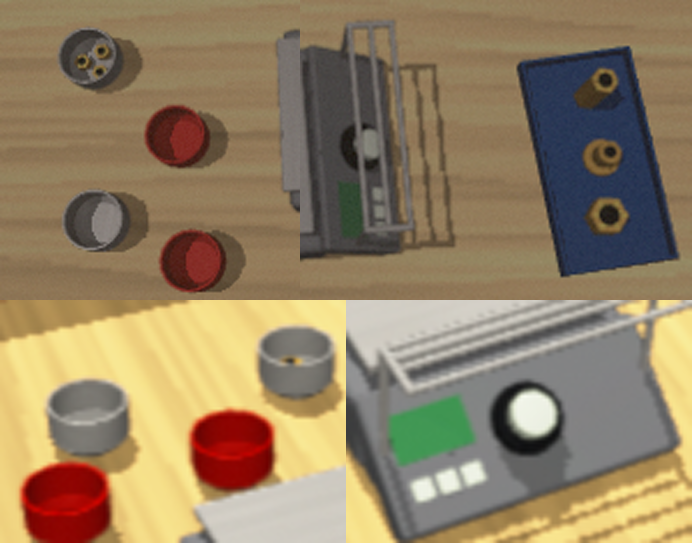

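View pics/crop2.png

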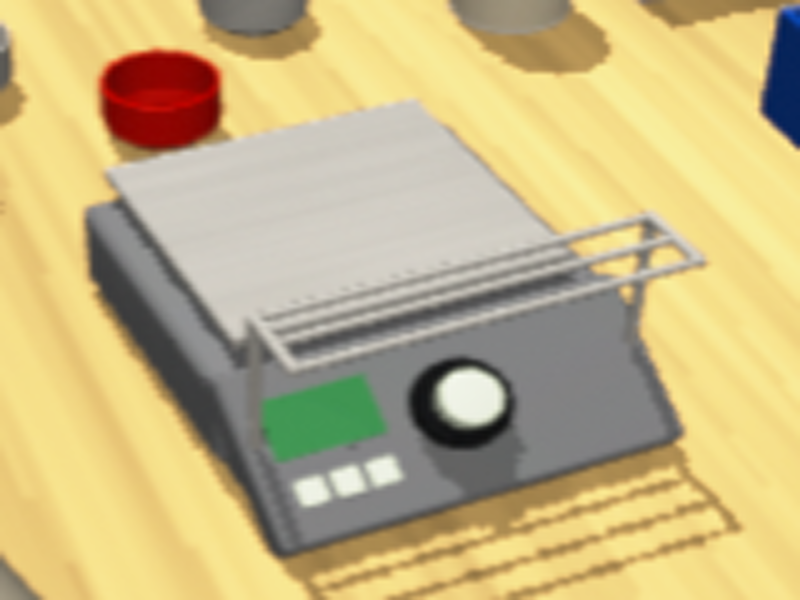

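View pics/crop3.png

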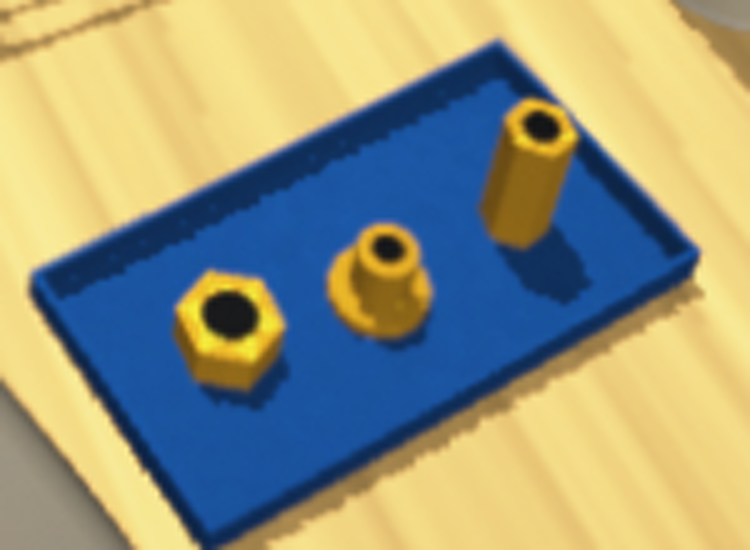

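Run:
```python
from h import *
import pickle
C=pickle.load(open('c0.pkl','rb'))
S,T=C['side'],C['top']
for n,a,b in [('bowlrim',(149.5,250.7),(239.7,167.6)),('coupl',(305.6,438),(154.7,461.8)),('key',(232.9,354),(182.9,360.4)),('stock',(136,310),(160,165))]:
    print(n,*tri(S,a,T,b))
z=lambda im,r0,r1,c0,c1,k:cv2.resize(im[r0:r1,c0:c1],None,fx=k,fy=k,interpolation=cv2.INTER_CUBIC)
save(z(T['color'],120,250,250,390,4.5),'crop4')
save(z(T['color'],140,230,430,500,6.5),'crop5')
save(np.hstack([z(T['color'],215,265,140,195,7),z(S['color'],135,175,225,275,8)[:320],np.zeros((320,1,3),np.uint8)]) if 0 else z(T['color'],215,265,140,195,10),'crop6')
save(z(S['color'],135,175,225,275,12),'crop7')
# silhouettes
for n in ('side','top'):
    read_camera(n)
    for q in ('pan_top','bowl','tare_top','coupling'):
        for d in silhouettes(n,q)[:4]:
            m=d['mask'].astype(np.uint8); cs=cv2.findContours(m,0,2)[0]
            if not cs: continue
            c=max(cs,key=cv2.contourArea)
            print(n,q,np.round(d['pixel']),round(d['conf'],2),int(m.sum()),np.round(cv2.boxPoints(cv2.minAreaRect(c))).tolist())
```

```text
bowlrim [0.41976501 0.29537315 0.03403661] 0.001908762058515514
coupl [ 0.59580945 -0.32443348  0.05488045] 0.00022504437458642734
key [ 0.5354576  -0.10656243  0.05222645] 0.0014087473263279535
stock [0.59529036 0.31646248 0.02458984] 0.0016408841223100876
side pan_top [189. 325.] 0.65 2962 [[281.0, 180.0], [358.0, 155.0], [372.0, 200.0], [295.0, 225.0]]
side pan_top [314. 435.] 0.64 371 [[424.0, 326.0], [431.0, 299.0], [446.0, 303.0], [438.0, 330.0]]
side pan_top [135. 309.] 0.49 426 [[299.0, 127.0], [321.0, 127.0], [321.0, 148.0], [299.0, 148.0]]
side bowl [164. 294.] 0.97 467 [[280.0, 152.0], [304.0, 152.0], [304.0, 174.0], [280.0, 174.0]]
side bowl [152. 247.] 0.8 455 [[239.0, 143.0], [262.0, 143.0], [262.0, 164.0], [239.0, 164.0]]
side bowl [178. 244.] 0.65 515 [[232.0, 167.0], [257.0, 167.0], [257.0, 191.0], [232.0, 191.0]]
side bowl [215. 334.] 0.64 8400 [[270.0, 183.0], [382.0, 146.0], [413.0, 238.0], [301.0, 275.0]]
side tare_top [232. 350.] 0.64 161 [[344.0, 232.0], [353.0, 223.0], [362.0, 232.0], [353.0, 242.0]]
side coupling [315. 435.] 0.93 417 [[423.0, 326.0], [432.0, 298.0], [446.0, 303.0], [437.0, 331.0]]
top pan_top [186. 297.] 0.92 5686 [[256.0, 149.0], [331.0, 144.0], [336.0, 220.0], [261.0, 225.0]]
top bowl [200. 206.] 0.87 808 [[186.0, 197.0], [207.0, 175.0], [230.0, 198.0], [209.0, 220.0]]
top bowl [258. 216.] 0.72 841 [[199.0, 245.0], [232.0, 245.0], [232.0, 275.0], [199.0, 275.0]]
top bowl [240. 168.] 0.65 917 [[150.0, 224.0], [185.0, 224.0], [185.0, 255.0], [150.0, 255.0]]
top coupling [159. 458.] 0.54 194 [[448.0, 162.0], [462.0, 148.0], [469.0, 155.0], [455.0, 169.0]]
```

View pics/crop4.png

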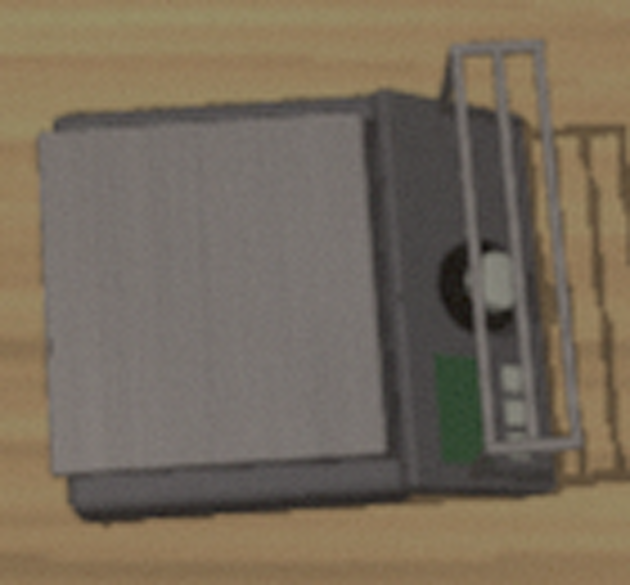

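View pics/crop5.png

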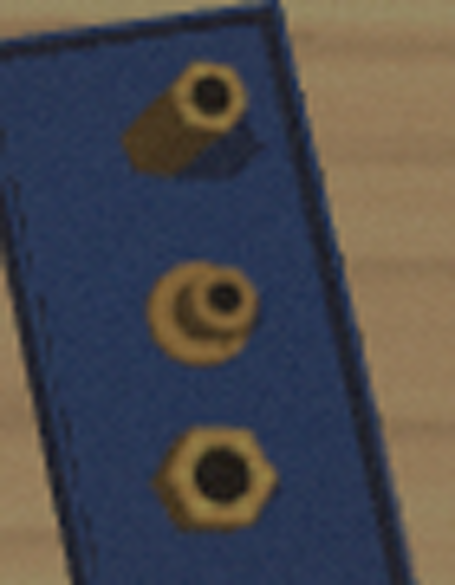

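View pics/crop6.png

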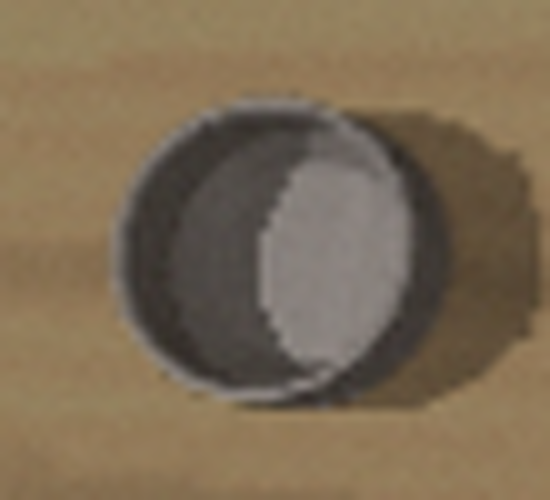

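View pics/crop7.png

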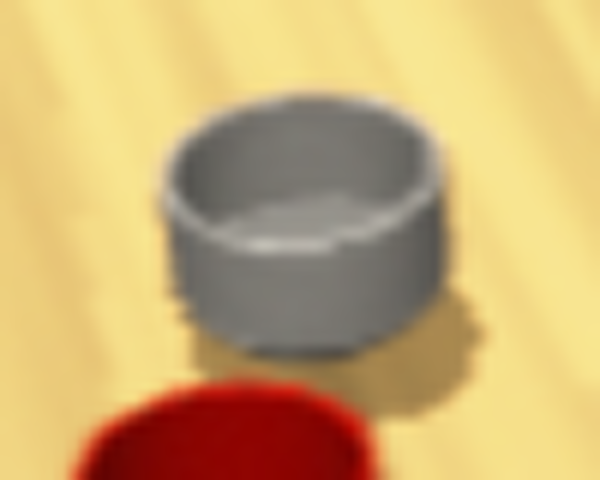

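Run:
```python
from h import *
import pickle
from scipy.optimize import least_squares
C=pickle.load(open('c0.pkl','rb'))
S,T=C['side'],C['top']
u=lambda x,y,c0,r0,kx,ky=None:(r0+(y+.5)/(ky or kx)-.5, c0+(x+.5)/kx-.5)
print('bowl',*tri(S,u(303.5,172.5,225,135,12),T,u(262,248.5,140,215,10)))
print('bowl@38',atz(S,u(303.5,172.5,225,135,12),.038),atz(T,u(262,248.5,140,215,10),.038))
ct=u(211,97,430,140,6.5); cs=u(540,128,330,280,5)
print('coup',*tri(S,cs,T,ct),atz(S,cs,.058),atz(T,ct,.058))
tp=[u(*p,250,120,4.5) for p in [(40,132),(362,115),(386,452),(52,472)]]
sp=[u(*p,260,140,5,600/140) for p in [(418,100),None,(235,350),(110,170)] if p] 
sp=[u(418,100,260,140,5,600/140),None,u(235,350,260,140,5,600/140),u(110,170,260,140,5,600/140)]
# model corners in pan frame (x back,y): top TL is far x-world, left(+y world): x=+.075, y=-.08
m=[(.075,-.08),(-.075,-.08),(-.075,.08),(.075,.08)]
def W(p):
    c,s=np.cos(p[3]),np.sin(p[3]); return [np.array([p[0]+c*a-s*b,p[1]+s*a+c*b,p[2]]) for a,b in m]
def f(p):
    r=[]
    for w,a,b in zip(W(p),tp,sp):
        r+=list(proj(T,w)-a)
        if b: r+=list(proj(S,w)-b)
    return np.array(r)
o=least_squares(f,[.53,.03,.074,1.57],loss='soft_l1'); print('pan',o.x,np.degrees(o.x[3]),np.round(f(o.x),1).tolist())
p=o.x
# key direction
print('key',tri(S,u(470,398,260,140,5,600/140),T,u(495,280,250,120,4.5)))
k=tri(S,u(470,398,260,140,5,600/140),T,u(495,280,250,120,4.5))[0]-p[:3]
c,s=np.cos(p[3]),np.sin(p[3]); print('key in pan frame',c*k[0]+s*k[1],-s*k[0]+c*k[1],k[2])
# guard wires: foremost wire ends, in top: (543,43),(578,445)
for a,b in [((543,43),(703,262)),((578,445),(295,367)),((455,48),(652,217)),((490,447),(250,322))]:
    w,e=tri(S,u(*b,260,140,5,600/140),T,u(*a,250,120,4.5)); d=w-p[:3]
    print('wire',w,e,c*d[0]+s*d[1],-s*d[0]+c*d[1],d[2])
# tray corners for yaw: top crop1
tc=[(518,62),(630,47),(679,257),(562,276)]
tw=[atz(T,(120+y/(300/130),330+(x-300)/(392/170)),.016) for x,y in tc]
print(np.round(tw,4).tolist())
d=tw[0]-tw[3]; print('tray yaw',np.degrees(np.arctan2(d[1],d[0])),np.linalg.norm(d))
# bush, nut
print('bush',atz(T,u(226,296,430,140,6.5),.031),'nut',atz(T,u(219,475,430,140,6.5),.021))
```

```text
bowl [0.41944863 0.2996434  0.0335214 ] 9.724992740510166e-05
bowl@38 [0.41812626 0.29283508 0.038     ] [0.41902598 0.29799218 0.038     ]
coup [ 0.59532816 -0.32427059  0.05628902] 0.000711056763646359 [ 0.59394309 -0.32523557  0.058     ] [ 0.59513869 -0.32375858  0.058     ]
pan [0.5292754  0.02667694 0.06716031 1.62732733] 93.23898769973006 [-0.3, -0.1, 0.5, 0.3, -0.5, 0.2, 0.3, 0.1, -0.8, 0.2, 0.3, -0.3, 0.7, -0.5]
key (array([ 0.53667316, -0.10473251,  0.05178386]), np.float64(0.0009542828335799673))
key in pan frame -0.13161750486804574 3.8812460737759624e-05 -0.015376450370499686
wire [ 0.62575127 -0.12048699  0.12218613] 0.0009466663019118738 -0.15237981242314597 -0.08800685943116945 0.05502582298500712
wire [ 0.44905541 -0.12996858  0.12312074] 0.001194349402596945 -0.15186278910482515 0.0889424568826184 0.055960426266843485
wire [ 0.62399585 -0.08207083  0.12038669] 0.0011161184027626498 -0.11392584113774713 -0.08842479085264786 0.05322637811508567
wire [ 0.44695194 -0.0931399   0.11946752] 0.0027529393770000517 -0.11497408987254565 0.08896170852939957 0.052307212924633015
[[0.6262, -0.2561, 0.016], [0.642, -0.3677, 0.016], [0.436, -0.398, 0.016], [0.419, -0.2857, 0.016]]
tray yaw 8.145451392828571 0.20929278484141386
bush [ 0.53484437 -0.33380369  0.031     ] nut [ 0.47631183 -0.33068766  0.021     ]
```

```bash
cat >> h.py <<'E'
def curR():
    o=get_obs();q=o['tool_rot'];return o['eef_pos'],R.from_quat([q[1],q[2],q[3],q[0]])
def down(yaw):
    a=np.radians(yaw);x=np.array([np.cos(a),np.sin(a),0]);z=np.array([0,0,-1.]);return R.from_matrix(np.stack([x,np.cross(z,x),z],1))
def go(p,Rt=None,cur=None):
    p0,R0=cur or curR(); Rt=Rt or R0
    print('shift',np.round(R0.inv().apply(np.array(p)-p0)/.025,3).tolist(),'turn',np.round((R0.inv()*Rt).as_rotvec()/np.radians(10),3).tolist())
E
python3 - <<'E'
from h import *
import pickle
C=pickle.load(open('c0.pkl','rb'))
for px in [(198,207),(260,216),(160,164)]: print(atz(C['top'],px,.036))
go([.52,-.25,.30],down(-25)); go([.50,.2,.30],down(15)); go([.419,.2955,.20],down(15));
E
```

```text
[0.50682363 0.21651412 0.036     ]
[0.37684528 0.19187862 0.036     ]
[0.59094832 0.31437965 0.036     ]
shift [-11.053, -16.681, 0.156] turn [-0.0, -0.0, -4.697]
shift [-28.417, -21.492, 0.156] turn [-0.0, -0.0, -8.697]
shift [-33.052, -19.594, 4.156] turn [-0.0, -0.0, -8.697]
```

Call:
apply_moves(
  moves=[
    [[-11,-16.7,0],[0,0,-4.7],1],
    [[-11,-16.7,0],[0,0,-4.7],1],
    [[-11,-16.7,0],[0,0,-4.7],1],
    [[-11,-16.7,0],[0,0,-4.7],1],
    [[-11,-16.7,0],[0,0,-4.7],1],
    [[-11,-16.7,0],[0,0,-4.7],1],
    [[-11,-16.7,0],[0,0,-4.7],1],
    [[-28.4,-21.5,0],[0,0,-8.7],1],
    [[-28.4,-21.5,0],[0,0,-8.7],1],
    [[-28.4,-21.5,0],[0,0,-8.7],1],
    [[-28.4,-21.5,0],[0,0,-8.7],1],
    [[-28.4,-21.5,0],[0,0,-8.7],1],
    [[-28.4,-21.5,0],[0,0,-8.7],1],
    [[-33.05,-19.6,4.16],[0,0,-8.7],1],
    [[-33.05,-19.6,4.16],[0,0,-8.7],1],
    [[-33.05,-19.6,4.16],[0,0,-8.7],1],
    [[-33.05,-19.6,4.16],[0,0,-8.7],1],
    [[-33.05,-19.6,4.16],[0,0,-8.7],1],
    [[-33.05,-19.6,4.16],[0,0,-8.7],1],
    [[-33.05,-19.6,4.16],[0,0,-8.7],1],
  ],
)

```text
t: 4.0
eef_pos: [0.4203, 0.294, 0.2003]
tool_rot: [0.0, 0.992, 0.129, 0.0]
contact_force: [0.4, -0.4, -0.0]
gripper_width: 0.997
```

Run:
```python
from h import *
S=read_camera('side');T=read_camera('top');save(S['color'],'s1');save(T['color'],'t1');print(S['eye'])
z=lambda im,r0,r1,c0,c1,k:cv2.resize(im[r0:r1,c0:c1],None,fx=k,fy=k,interpolation=cv2.INTER_CUBIC)
save(S['color'],'s1')
# draw projected tcp axis
for c in(S,T):
    print([np.round(proj(c,[.4203,.294,z]),1).tolist() for z in (.2,.135,.038)])
save(np.hstack([z(S['color'],60,200,180,340,2.5),z(T['color'],170,310,90,250,2.5)]),'a1')
```

```text
[ 0.23682998 -0.67679989  0.67546857]
[[92.2, 244.2], [116.0, 246.9], [148.5, 250.5]]
[[228.5, 134.1], [233.2, 149.2], [238.8, 167.7]]
```

View pics/a1.png

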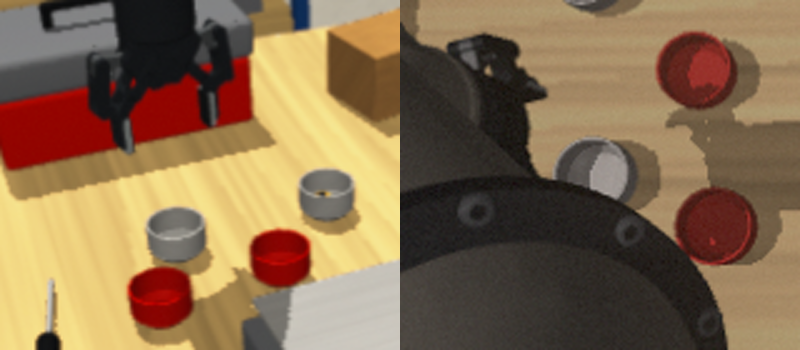

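View pics/s1.png

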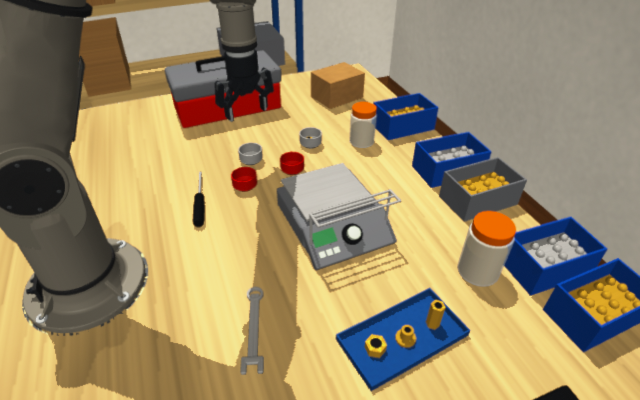

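Side camera is fixed. The fingertip midpoint shows at side about (115,247), against a projection of (115,247), so the arm and camera agree. The gripper is above the empty bowl, so I'll descend and grip.

Call:
apply_moves(
  moves=[
    [[0,0,1.5],[0,0,0],1],
    [[0,0,3],[0,0,0],1],
    [[0,0,4],[0,0,0],1],
    [[0,0,4.5],[0,0,0],1],
    [[0,0,4.92],[0,0,0],1],
    [[0,0,4.92],[0,0,0],1],
    [[0,0,4.92],[0,0,0],1],
  ],
)

```text
t: 4.97
eef_pos: [0.4195, 0.2958, 0.0776]
tool_rot: [-0.0, 0.991, 0.131, 0.001]
contact_force: [-0.0, 1.1, 0.4]
gripper_width: 1.001
```

Run:
```python
from h import *
S=read_camera('side')
z=lambda im,r0,r1,c0,c1,k:cv2.resize(im[r0:r1,c0:c1],None,fx=k,fy=k,interpolation=cv2.INTER_CUBIC)
save(z(S['color'],90,190,190,330,5),'a2');print(get_obs()['contact_force'])
```

```text
[ 0.8201507  -0.23747359  0.53437376]
```

View pics/a2.png

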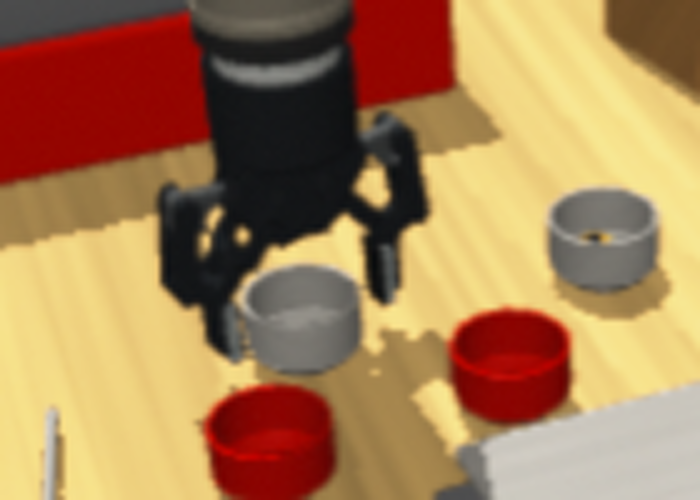

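Call:
apply_moves(
  moves=[
    [[0,0.15,0],[0,0,0],1],
    [[0,0.15,0],[0,0,0],0.5],
    [[0,0.15,0],[0,0,0],0.2],
    [[0,0.15,0],[0,0,0],0],
    [[0,0.15,0],[0,0,0],-0.2],
    [[0,0.15,0],[0,0,0],-0.2],
    [[0,0.15,0],[0,0,0],-0.2],
    [[0,0.15,0],[0,0,0],-0.2],
  ],
  force=40,
)

```text
t: 6.02
eef_pos: [0.4202, 0.2917, 0.0775]
tool_rot: [0.0, 0.991, 0.131, 0.0]
contact_force: [-1.6, -1.0, 6.4]
gripper_width: 0.731
```

Run:
```python
from h import *
S=read_camera('side')
z=lambda im,r0,r1,c0,c1,k:cv2.resize(im[r0:r1,c0:c1],None,fx=k,fy=k,interpolation=cv2.INTER_CUBIC)
save(z(S['color'],90,190,190,330,5),'a3');print(get_obs()['contact_force'],get_obs()['gripper_width'])
go([.42,.29,.22]); go([.529,.035,.22],down(15)); go([.529,.035,.153],down(15))
```

```text
[-1.29510871 -2.51064029  6.67563974] 0.7255841998204363
shift [-0.024, 0.066, -5.701] turn [0.0, 0.0, 0.0]
shift [1.546, 11.047, -5.692] turn [0.005, -0.002, 0.001]
shift [1.545, 11.044, -3.012] turn [0.005, -0.002, 0.001]
```

View pics/a3.png

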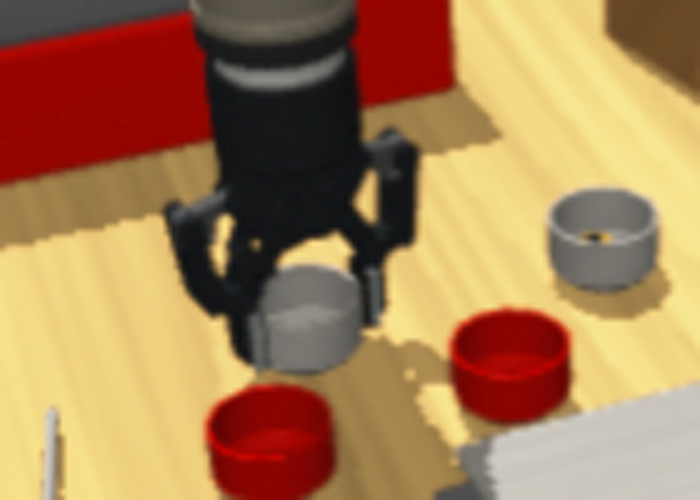

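Call:
apply_moves(
  moves=[
    [[0,0,-0.5],[0,0,0],-0.2],
    [[0,0,-1.5],[0,0,0],-0.2],
    [[0,0,-3.5],[0,0,0],-0.2],
    [[0,0,-5.7],[0,0,0],-0.2],
    [[0,0,-5.7],[0,0,0],-0.2],
    [[0,0,-5.7],[0,0,0],-0.2],
  ],
)

```text
t: 6.82
eef_pos: [0.4198, 0.2913, 0.2192]
tool_rot: [0.0, 0.991, 0.131, -0.0]
contact_force: [0.2, -0.5, -2.5]
gripper_width: 0.725
```

Run:
```python
from h import *
S=read_camera('side')
z=lambda im,r0,r1,c0,c1,k:cv2.resize(im[r0:r1,c0:c1],None,fx=k,fy=k,interpolation=cv2.INTER_CUBIC)
save(z(S['color'],40,190,190,330,4),'a4');print(get_obs()['contact_force'],get_obs()['gripper_width'])
go([.529,.035,.22],down(15)); go([.529,.035,.155],down(15))
```

```text
[ 0.31509266 -0.77544596 -2.25829411] 0.7286882061570166
shift [1.573, 11.029, -0.055] turn [0.006, 0.01, 0.003]
shift [1.578, 11.026, 2.545] turn [0.006, 0.01, 0.003]
```

View pics/a4.png

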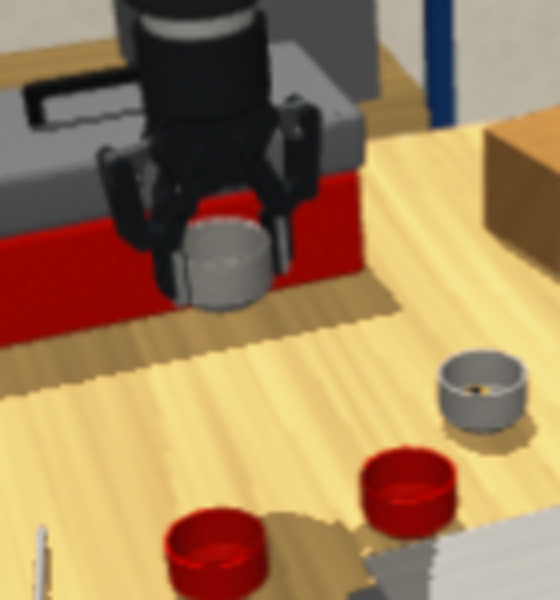

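Call:
apply_moves(
  moves=[
    [[0.7,5,0],[0,0,0],-0.2],
    [[1.58,11.1,0],[0,0,0],-0.2],
    [[1.58,11.1,0],[0,0,0],-0.2],
    [[1.58,11.1,0],[0,0,0],-0.2],
    [[1.58,11.1,0],[0,0,0],-0.2],
    [[1.58,11.1,0],[0,0,0],-0.2],
    [[1.58,11.1,1],[0,0,0],-0.2],
    [[1.58,11.1,1.6],[0,0,0],-0.2],
    [[1.58,11.1,2.1],[0,0,0],-0.2],
    [[1.58,11.1,2.3],[0,0,0],-0.2],
    [[1.58,11.1,2.3],[0,0,0],-0.2],
  ],
)

```text
t: 8.25
eef_pos: [0.5302, 0.0344, 0.1618]
tool_rot: [-0.0, 0.991, 0.131, -0.0]
contact_force: [-0.2, -0.8, -2.3]
gripper_width: 0.727
```

Run:
```python
from h import *
S=read_camera('side');T=read_camera('top')
z=lambda im,r0,r1,c0,c1,k:cv2.resize(im[r0:r1,c0:c1],None,fx=k,fy=k,interpolation=cv2.INTER_CUBIC)
save(np.hstack([z(S['color'],90,240,240,400,3),cv2.resize(T['color'][100:270,230:400],(320,450))]),'a5');print(get_obs()['contact_force'],get_obs()['gripper_width'])
```

```text
[ 0.67594334 -0.90063066 -0.58135629] 0.7230404584607041
```

View pics/a5.png

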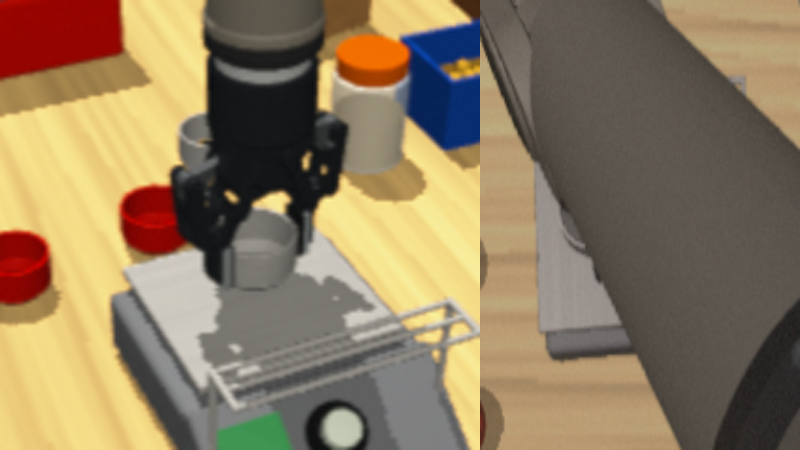

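Call:
apply_moves(
  moves=[
    [[0,0,0.2],[0,0,0],-0.2],
    [[0,0,0.33],[0,0,0],-0.2],
    [[0,0,0.39],[0,0,0],-0.2],
    [[0,0,0.39],[0,0,0],-0.2],
  ],
)

```text
t: 8.85
eef_pos: [0.5302, 0.0341, 0.152]
tool_rot: [-0.0, 0.991, 0.131, -0.0]
contact_force: [0.6, -0.2, -1.9]
gripper_width: 0.724
```

Call:
apply_moves(
  moves=[
    [[0,0,0.04],[0,0,0],-0.2],
    [[0,0,0.07],[0,0,0],-0.2],
    [[0,0,0.07],[0,0,0],-0.2],
  ],
)

```text
t: 9.22
eef_pos: [0.5304, 0.0342, 0.1515]
tool_rot: [0.0, 0.991, 0.131, 0.0]
contact_force: [-3.6, -0.7, 10.3]
gripper_width: 0.731
```

Call:
apply_moves(
  moves=[
    [[0,0,0],[0,0,0],0.6],
    [[0,0,0],[0,0,0],1],
    [[0,0,0],[0,0,0],1],
    [[0,0,0],[0,0,0],1],
    [[0,0,0],[0,0,0],1],
    [[0,0,-1],[0,0,0],1],
    [[0,0,-3],[0,0,0],1],
    [[0,0,-5],[0,0,0],1],
    [[0,0,-6],[0,0,0],1],
    [[0,0,-6],[0,0,0],1],
  ],
)

```text
t: 10.48
eef_pos: [0.5312, 0.0344, 0.3025]
tool_rot: [0.0, 0.991, 0.131, 0.002]
contact_force: [0.3, 0.4, 0.5]
gripper_width: 1.001
```

Run:
```python
from h import *
S=read_camera('side');T=read_camera('top')
z=lambda im,r0,r1,c0,c1,k:cv2.resize(im[r0:r1,c0:c1],None,fx=k,fy=k,interpolation=cv2.INTER_CUBIC)
save(z(S['color'],130,280,250,420,4),'a6');print(get_obs()['contact_force'],get_obs()['gripper_width'])
print(proj(S,[.5304,.0342,.112]))
```

```text
[-0.52607922 -0.74812514 -0.01779811] 1.0004598379223972
[171.44427525 326.10519095]
```

View pics/a6.png

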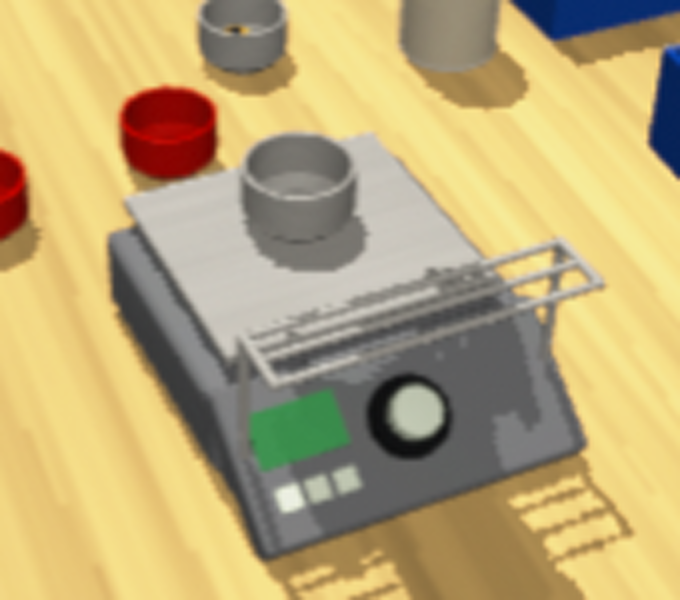

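```bash
cat > ba.py <<'E'
from h import *
import pickle
from scipy.optimize import least_squares
C=pickle.load(open('c0.pkl','rb'))
S,T=C['side'],C['top']
u=lambda x,y,c0,r0,kx,ky=None:np.array((r0+(y+.5)/(ky or kx)-.5, c0+(x+.5)/kx-.5))
k2=600/140
tp=[u(*p,250,120,4.5) for p in [(40,132),(362,115),(386,452),(52,472)]]
sp=[u(418,100,260,140,5,k2),None,u(235,350,260,140,5,k2),u(110,170,260,140,5,k2)]
m=[(.075,-.08),(-.075,-.08),(-.075,.08),(.075,.08)]
wt=[u(*p,250,120,4.5) for p in [(543,43),(578,445),(455,48),(490,447)]]
ws=[u(*p,260,140,5,k2) for p in [(703,262),(295,367),(652,217),(250,322)]]
wm=[(-.016,-.091),(-.016,.091),(.020,-.091),(.020,.091)]
key_s=u(415,410,250,130,4)
cam=lambda c,d:dict(c,eye=np.array(c['eye'])+d[:3],rotation=R.from_rotvec(d[3:]).as_matrix()@rotm(c))
def world(p,a,b,z):
    c,s=np.cos(p[3]),np.sin(p[3]); return np.array([p[0]+c*a-s*b,p[1]+s*a+c*b,z])
def unp(v):return cam(S,v[:6]),cam(T,v[6:12]),v[12:16],v[16:19],v[19:21],v[21:23],v[23:25]
tcp=np.array([.5304,.0342]);a=np.radians(15);tx=np.array([np.cos(a),np.sin(a)])
def f(v):
    s,t,p,k,b0,cp,b1=unp(v); r=list(v[:3]/.002)+list(v[3:6]/.004)+list(v[6:9]/.002)+list(v[9:12]/.004)
    r.append((p[2]-.074)/.0005)
    for (aa,bb),x,y in zip(m,tp,sp):
        w=world(p,aa,bb,p[2]); r+=list(proj(t,w)-x)
        if y is not None:r+=list(proj(s,w)-y)
    for (aa,bb),x,y in zip(wm,wt,ws):
        w=world(p,k[0]+aa,k[1]+bb,k[2]+.065); r+=list((proj(t,w)-x)/1.2)+list((proj(s,w)-y)/1.2)
    w=world(p,*k); r+=list(proj(s,w)-key_s)
    for q,z,x,y in [(b0,.038,u(262,248.5,140,215,10),u(303.5,172.5,225,135,12)),(cp,.058,u(211,97,430,140,6.5),u(540,128,330,280,5))]:
        w=np.r_[q,z]; r+=list(proj(t,w)-x)+list(proj(s,w)-y)
    w=np.r_[b1,.112]; r+=list(proj(s,w)-[172.6,324.4]); r.append((b1-tcp)@tx/.001); r+=list((b1-tcp)/.006)
    # same in-gripper offset before grasp along jaw after self centring (not perp)
    return np.array(r)
v0=np.r_[np.zeros(12),.53,.027,.074,1.627,-.134,0,.058,.419,.295,.595,-.324,.53,.03]
o=least_squares(f,v0,loss='soft_l1',x_scale=np.r_[[.002]*25]); v=o.x
pickle.dump(v,open('ba.pkl','wb'))
if __name__=='__main__':
    s,t,p,k,b0,cp,b1=unp(v)
    print('corr',np.round(v[:12]*1000,1));print('pan',p,np.degrees(p[3]));print('key pan',k,'world',world(p,*k));print('bowl0',b0,'coup',cp,'bowl1',b1)
    print(np.round(f(v)[12:],1))
    c,sn=np.cos(p[3]),np.sin(p[3]);d=b1-p[:2];print('bowl in pan',c*d[0]+sn*d[1],-sn*d[0]+c*d[1])
E
python3 ba.py
```

```text
corr [ 0.2 -0.3  1.1  2.4 -2.2 -0.9  0.2  0.1  0.8  0.5 -2.2 -0. ]
pan [0.5303229  0.02640109 0.07385344 1.6301386 ] 93.40006176595678
key pan [-1.33910158e-01  1.09457320e-04  5.87231413e-02] world [ 0.5381555  -0.10727985  0.05872314]
bowl0 [0.42137549 0.2991326 ] coup [ 0.59740672 -0.3231621 ] bowl1 [0.52969528 0.03652734]
[-0.3 -0.5 -0.2 -0.2 -0.  -1.   0.6  0.3  0.8 -1.5 -0.   0.5 -0.1  0.
 -1.  -0.7 -1.  -0.2  0.5  0.9 -0.3  1.  -1.5 -0.8  0.2 -0.1  1.   1.6
  0.1 -0.2 -0.5  0.1  1.  -0.1 -0.   0.1 -0.1  0.1 -0.2  0.2  0.1  0.
  0.2 -0.1 -0.1  0.4]
bowl in pan 0.010145647988889556 2.5948521681444926e-05
```

```bash
cat >> h.py <<'E'
def press(th,yaw=93.4,flip=1):
    a=np.radians(yaw);t=np.radians(th);b=np.array([np.cos(a),np.sin(a),0]);z=np.sin(t)*b-np.array([0,0,np.cos(t)])
    x=flip*np.array([np.sin(a),-np.cos(a),0]);return R.from_matrix(np.stack([x,np.cross(z,x),z],1))
KEY=np.array([.5382,-.1073,.0587])
def presstcp(th,off,up=.004):
    Rt=press(th);z=Rt.as_matrix()[:,2];y=Rt.as_matrix()[:,1]
    e=y if y[2]>0 else -y
    return KEY+up*e-z*(.0726+off),Rt
E
python3 - <<'E'
from h import *
p,Rt=presstcp(42,.06);print(p)
go([.535,-.1,.33]);go([.535,-.27,.30],Rt);go(p,Rt)
E
```

```text
[ 0.54328577 -0.1929032   0.15991753]
shift [-1.19, 5.228, -1.209] turn [0.0, 0.0, 0.0]
shift [-2.952, 11.795, -0.006] turn [4.187, 0.431, 1.108]
shift [-1.828, 8.902, 5.596] turn [4.187, 0.431, 1.108]
```

Call:
apply_moves(
  moves=[
    [[-1.2,5.2,-1.2],[0,0,0],-1],
    [[-1.2,5.2,-1.2],[0,0,0],-1],
    [[-2.95,11.8,-1.2],[4.2,0.43,1.1],-1],
    [[-2.95,11.8,-1.2],[4.2,0.43,1.1],-1],
    [[-2.95,11.8,0],[4.2,0.43,1.1],-1],
    [[-2.95,11.8,0],[4.2,0.43,1.1],-1],
    [[-2.95,11.8,0],[4.2,0.43,1.1],-1],
    [[-2.95,11.8,0],[4.2,0.43,1.1],-1],
    [[-2.95,11.8,0],[4.2,0.43,1.1],-1],
    [[-2.95,11.8,0],[4.2,0.43,1.1],-1],
    [[-2.95,11.8,0],[4.2,0.43,1.1],-1],
    [[-2.95,11.8,0],[4.2,0.43,1.1],-1],
  ],
)

```text
t: 12.08
eef_pos: [0.5356, -0.2697, 0.3007]
tool_rot: [-0.359, 0.933, 0.029, -0.01]
contact_force: [0.2, -0.4, -0.5]
gripper_width: -0.001
```

Run:
```python
from h import *
o=get_obs();print(np.round(o['q'],2),o['gripper_width'],o['eef_pos'])
p,Rt=presstcp(42,.06);print(Rt.as_quat());go([.535,-.27,.30],Rt);go(p,Rt)
```

```text
[ 0.97  0.65 -0.58  1.52 -0.3   1.44  0.58] -0.0010811644183089434 [ 0.53555875 -0.26971171  0.30068194]
[ 0.93316952  0.02769582 -0.01063143 -0.35821022]
shift [-0.023, 0.026, 0.013] turn [-0.011, 0.002, 0.013]
shift [0.49, 1.515, 6.221] turn [-0.011, 0.002, 0.013]
```

Call:
apply_moves(
  moves=[
    [[0.5,1.5,2.5],[0,0,0],-1],
    [[0.5,1.5,4.5],[0,0,0],-1],
    [[0.5,1.5,6.2],[0,0,0],-1],
    [[0.5,1.5,6.2],[0,0,0],-1],
    [[0.5,1.5,6.2],[0,0,0],-1],
  ],
)

```text
t: 12.7
eef_pos: [0.5441, -0.194, 0.161]
tool_rot: [-0.359, 0.933, 0.028, -0.01]
contact_force: [0.4, -1.0, 0.4]
gripper_width: -0.003
```

Run:
```python
from h import *
S=read_camera('side');T=read_camera('top')
z=lambda im,r0,r1,c0,c1,k:cv2.resize(im[r0:r1,c0:c1],None,fx=k,fy=k,interpolation=cv2.INTER_CUBIC)
save(np.hstack([z(S['color'],130,290,270,430,2.5),z(T['color'],100,260,280,440,2.5)]),'a7')
for th in(.06,.03,0): p,Rt=presstcp(42,th);go(p,Rt)
p,Rt=curR();t=p+Rt.as_matrix()[:,2]*.0726;print(t,proj(S,t),proj(T,t))
```

```text
shift [-0.036, -0.017, 0.093] turn [-0.004, -0.014, 0.009]
shift [-0.039, -0.016, 1.293] turn [-0.004, -0.014, 0.009]
shift [-0.042, -0.015, 2.493] turn [-0.004, -0.014, 0.009]
[ 0.54159041 -0.14617615  0.10744525] [224.94784403 366.96255334] [172.72483385 383.60018035]
```

View pics/a7.png

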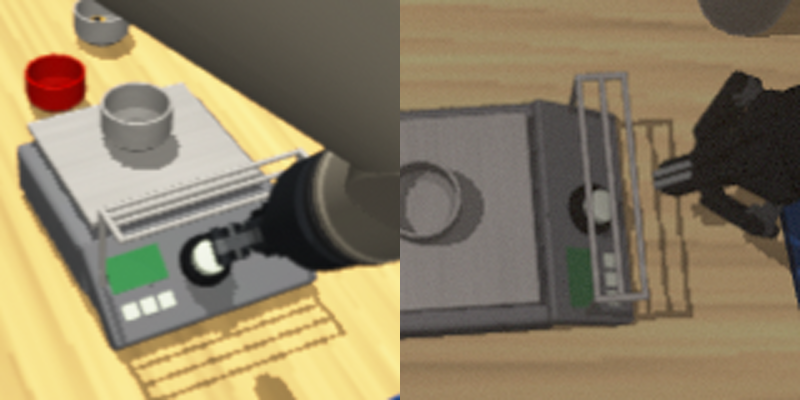

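The tip in the top view is at about (171,382), against a prediction of (173,384), and it lines up with the key under the wires. Next I'll approach along the axis.

Call:
apply_moves(
  moves=[
    [[-0.04,0,0.8],[0,0,0],-1],
    [[-0.04,0,1.5],[0,0,0],-1],
    [[-0.04,0,2.1],[0,0,0],-1],
    [[-0.04,0,2.1],[0,0,0],-1],
  ],
)

```text
t: 13.3
eef_pos: [0.54, -0.1569, 0.1209]
tool_rot: [-0.36, 0.932, 0.029, -0.011]
contact_force: [0.1, -0.2, -0.5]
gripper_width: -0.001
```

Run:
```python
from h import *
S=read_camera('side');T=read_camera('top')
z=lambda im,r0,r1,c0,c1,k:cv2.resize(im[r0:r1,c0:c1],None,fx=k,fy=k,interpolation=cv2.INTER_CUBIC)
save(np.hstack([z(S['color'],190,270,310,410,4),z(T['color'],140,220,320,420,4)]),'a8')
for th in(0,-.006): p,Rt=presstcp(42,th);go(p,Rt)
p,Rt=curR();t=p+Rt.as_matrix()[:,2]*.0726;print(t,proj(S,t),proj(T,t),get_obs()['contact_force'])
```

```text
shift [0.022, 0.007, 0.329] turn [-0.014, -0.0, 0.011]
shift [0.022, 0.008, 0.569] turn [-0.014, -0.0, 0.011]
[ 0.53777768 -0.10960866  0.06771808] [228.16903138 355.7851337 ] [179.65154682 362.74502497] [ 0.4881039  -0.25714691  0.29536642]
```

View pics/a8.png

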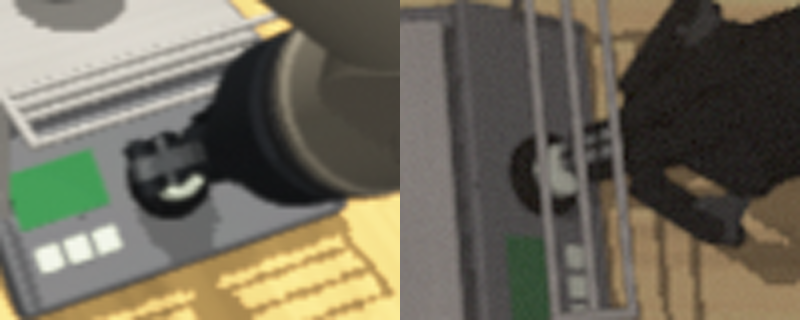

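Call:
apply_moves(
  moves=[
    [[0,0.08,0.15],[0,0,0],-1],
    [[0,0.08,0.3],[0,0,0],-1],
    [[0,0.08,0.3],[0,0,0],-1],
  ],
)

```text
t: 13.78
eef_pos: [0.5402, -0.1547, 0.1144]
tool_rot: [-0.359, 0.933, 0.028, -0.01]
contact_force: [-0.5, -0.8, 1.4]
gripper_width: -0.001
```

Call:
apply_moves(
  moves=[
    [[0,0,0.1],[0,0,0],-1],
    [[0,0,0.16],[0,0,0],-1],
    [[0,0,0.16],[0,0,0],-1],
  ],
)

```text
t: 14.15
eef_pos: [0.5401, -0.1524, 0.1114]
tool_rot: [-0.359, 0.933, 0.028, -0.01]
contact_force: [-0.2, -4.8, 1.8]
gripper_width: -0.003
```

Run:
```python
from h import *
S=read_camera('side');T=read_camera('top')
z=lambda im,r0,r1,c0,c1,k:cv2.resize(im[r0:r1,c0:c1],None,fx=k,fy=k,interpolation=cv2.INTER_CUBIC)
save(np.hstack([z(S['color'],200,260,320,380,6.5),z(T['color'],150,210,340,400,6.5)]),'a9')
p,Rt=curR();t=p+Rt.as_matrix()[:,2]*.0726;print(t-KEY,get_obs()['contact_force'],get_obs()['torque'])
```

```text
[-0.0009631   0.00355262 -0.00107523] [-0.41278405 -5.64662285  0.86343362] [-1.25390031  0.05362213  0.06017229]
```

View pics/a9.png

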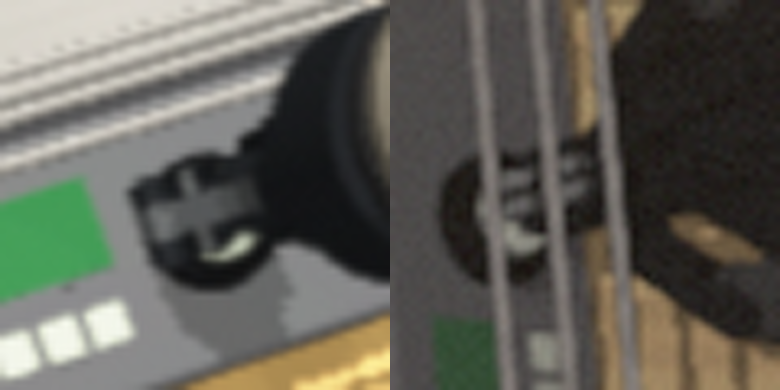

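Call:
apply_moves(
  moves=[
    [[0,0.04,0.06],[0,0,0],-1],
    [[0,0.05,0.12],[0,0,0],-1],
    [[0,0.05,0.12],[0,0,0],-1],
  ],
)

```text
t: 14.62
eef_pos: [0.5402, -0.1511, 0.1093]
tool_rot: [-0.36, 0.933, 0.029, -0.01]
contact_force: [-2.5, -6.3, 9.8]
gripper_width: -0.002
```

Run:
```python
from h import *
S=read_camera('side')
z=lambda im,r0,r1,c0,c1,k:cv2.resize(im[r0:r1,c0:c1],None,fx=k,fy=k,interpolation=cv2.INTER_CUBIC)
save(z(S['color'],200,260,320,380,9),'a10')
p,Rt=curR();t=p+Rt.as_matrix()[:,2]*.0726;F=get_obs()['contact_force'];n=np.array([.034,-.573,.819]);e=np.array([-.05,.819,.573]);print((t-KEY)@n,(t-KEY)@e,F,F@n,F@e,get_obs()['torque'])
```

```text
-0.005429996317603883 0.0022104729404351714 [-2.32455978 -7.24110127  9.49661366] 11.847842583487767 -0.3726743266699092 [-0.53037833  0.44726073  0.45792663]
```

View pics/a10.png

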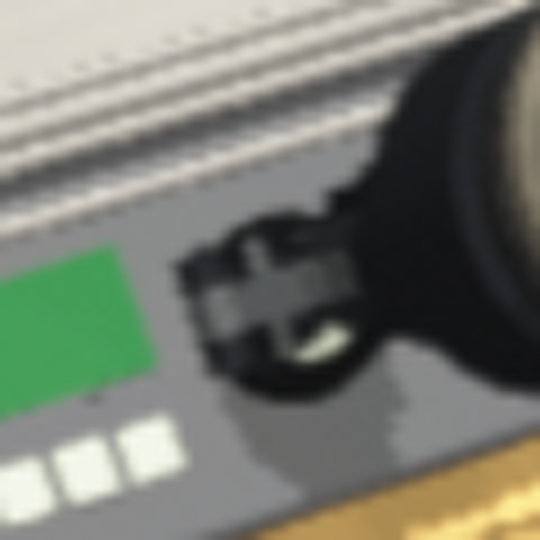

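The normal force is 11.8 N along the key axis after about 6 mm of travel, so the key has bottomed out. Next I'll retreat along the axis and check the bowl and the yaw of the coupling.

Call:
apply_moves(
  moves=[
    [[0,0,-0.3],[0,0,0],-1],
    [[0,0,-1.5],[0,0,0],-1],
    [[0,0,-3.5],[0,0,0],-1],
    [[0,0,-6],[0,0,0],-1],
    [[0,0,-8],[0,0,0],-1],
    [[0,0,-8],[0,0,0],-1],
    [[0,0,-8],[0,0,0],-1],
  ],
)

```text
t: 15.55
eef_pos: [0.5477, -0.2831, 0.256]
tool_rot: [-0.36, 0.932, 0.029, -0.011]
contact_force: [-0.9, 0.1, 0.2]
gripper_width: -0.001
```

Run:
```python
from h import *
from ba import *
S1=read_camera('side');T1=read_camera('top');pickle.dump((S1,T1),open('c1.pkl','wb'))
z=lambda im,r0,r1,c0,c1,k:cv2.resize(im[r0:r1,c0:c1],None,fx=k,fy=k,interpolation=cv2.INTER_CUBIC)
save(np.hstack([z(S1['color'],130,280,250,410,2.6),z(T1['color'],130,280,240,380,2.6)]),'b1')
s,t=unp(v)[:2]
a=z(C['side']['color'],292,336,415,459,9);b=z(C['top']['color'],140,184,440,484,9)
cp=unp(v)[5]
for yaw,col in ((0,(255,0,0)),(8,(0,255,0)),(-22,(0,0,255))):
  for im,c,r0,c0 in ((a,s,292,415),(b,t,140,440)):
    pts=[]
    for k in range(6):
        # flat normals at yaw+k*60 -> vertices at yaw+30+k*60
        an=np.radians(yaw+30+60*k);w=np.array([cp[0]+.0127*np.cos(an),cp[1]+.0127*np.sin(an),.058]);pr=proj(c,w);pts.append([(pr[1]-c0+.5)*9-.5,(pr[0]-r0+.5)*9-.5])
    cv2.polylines(im,[np.round(pts).astype(int)],True,col,1)
save(np.hstack([a,b]),'b2')
```

```text
(no output)
```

View pics/b1.png

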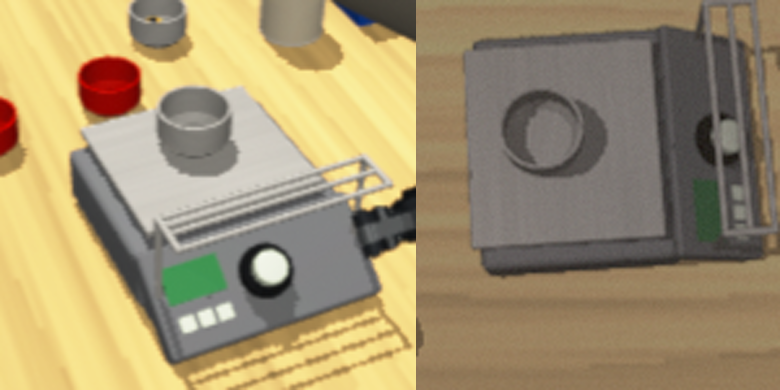

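View pics/b2.png

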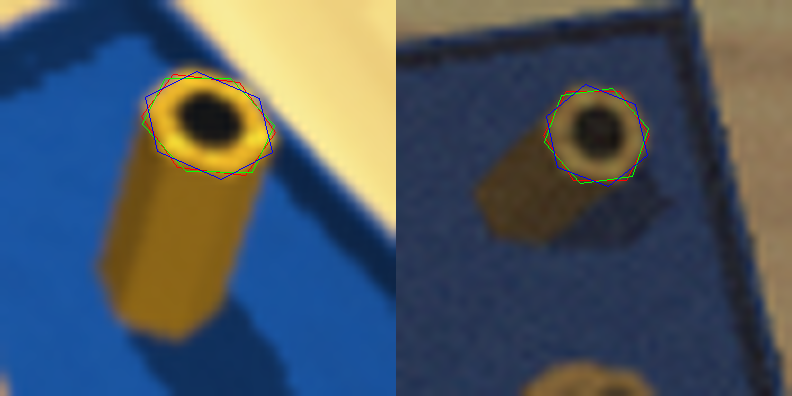

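Run:
```python
from h import *
from ba import *
s,t=unp(v)[:2]
sv=[(98,268),(118,318),(180,341),(226,305)]; tv=[(474-396,195),(487-396,232),(545-396,245)]
sv=[np.array([(y+.5)/9-.5+292,(x+.5)/9-.5+415]) for x,y in sv]; tv=[np.array([(y+.5)/9-.5+140,(x+.5)/9-.5+440]) for x,y in tv]
def res(x,full=False):
    P=[np.array([x[0]+.0127*np.cos(a),x[1]+.0127*np.sin(a),.003]) for a in x[2]+np.radians(30+60*np.arange(6))]
    r=[]
    for c,vs in((s,sv),(t,tv)):
        pp=np.array([proj(c,p) for p in P])
        for q in vs: r.append(np.linalg.norm(pp-q,axis=1).min())
    return np.array(r)
for yaw in range(-28,31,4):
    o=least_squares(res,[.597,-.3232,np.radians(yaw)],x_scale=[.002,.002,.1],diff_step=1e-4)
    print(yaw,np.round(o.x[:2],4),round(np.degrees(o.x[2]),1),round(o.cost,2),np.round(res(o.x),1))
S1,T1=pickle.load(open('c1.pkl','rb'))
s1=s;t1=t
print('bowl top',atz(t,(179.9,288.4),.112),'side',atz(s,(130+122/2.6-.3,250+195/2.6-.3),.112))
print('raw',atz(T,(179.9,288.4),.112),atz(S,(130+122/2.6-.3,250+195/2.6-.3),.112))
```

```text
-28 [ 0.5983 -0.3229] -11.7 1.0 [0.2 0.5 0.3 0.3 0.8 0.4 0.8]
-24 [ 0.5983 -0.3229] -11.7 1.0 [0.2 0.5 0.3 0.4 0.8 0.4 0.8]
-20 [ 0.5983 -0.3229] -11.7 1.0 [0.2 0.5 0.3 0.4 0.8 0.4 0.8]
-16 [ 0.5983 -0.3229] -11.7 1.0 [0.2 0.5 0.3 0.4 0.8 0.4 0.8]
-12 [ 0.5983 -0.3229] -11.7 1.0 [0.2 0.5 0.3 0.4 0.8 0.4 0.8]
-8 [ 0.5983 -0.3229] -11.7 1.0 [0.2 0.5 0.3 0.4 0.8 0.4 0.8]
-4 [ 0.5983 -0.3229] -11.7 1.0 [0.2 0.5 0.3 0.4 0.8 0.4 0.8]
0 [ 0.5983 -0.3229] -11.7 1.0 [0.2 0.5 0.3 0.4 0.8 0.4 0.8]
4 [ 0.5983 -0.3229] -11.7 1.0 [0.2 0.5 0.3 0.4 0.8 0.4 0.8]
8 [ 0.5983 -0.3229] -11.7 1.0 [0.2 0.5 0.3 0.4 0.8 0.4 0.8]
12 [ 0.5983 -0.3229] -11.7 1.0 [0.2 0.5 0.3 0.4 0.8 0.4 0.8]
16 [ 0.5957 -0.3254] 10.3 17.77 [2.1 3.2 2.3 1.  2.7 1.7 2.2]
20 [ 0.5946 -0.3251] 19.0 16.32 [0.8 3.1 2.3 2.2 2.2 0.6 2.6]
24 [ 0.5983 -0.3229] 48.3 1.0 [0.2 0.5 0.3 0.4 0.8 0.4 0.8]
28 [ 0.5983 -0.3229] 48.4 1.0 [0.2 0.5 0.3 0.4 0.8 0.4 0.8]
bowl top [0.52852331 0.04041765 0.112     ] side [0.52443122 0.02290436 0.112     ]
raw [0.52628927 0.03978482 0.112     ] [0.52063623 0.01789567 0.112     ]
```

Run:
```python
from h import *
go([.5983,-.3229,.30],down(-71.7));go([.5983,-.3229,.20],down(-71.7))
```

```text
shift [1.923, 0.086, -2.488] turn [-3.589, 2.778, 7.165]
shift [1.927, 2.779, 0.47] turn [-3.589, 2.778, 7.165]
```

Call:
apply_moves(
  moves=[
    [[1.92,0.09,-2.49],[-3.59,2.78,7.17],0.3],
    [[1.92,0.09,-2.49],[-3.59,2.78,7.17],0.3],
    [[1.92,0.09,-2.49],[-3.59,2.78,7.17],0.3],
    [[1.92,0.09,-2.49],[-3.59,2.78,7.17],0.3],
    [[1.92,0.09,-2.49],[-3.59,2.78,7.17],0.3],
    [[1.92,0.09,-2.49],[-3.59,2.78,7.17],0.3],
    [[1.92,0.09,-2.49],[-3.59,2.78,7.17],0.3],
    [[1.92,0.09,-2.49],[-3.59,2.78,7.17],0.3],
    [[1.92,0.09,-2.49],[-3.59,2.78,7.17],0.3],
    [[1.93,2.78,0.47],[-3.59,2.78,7.17],0.3],
    [[1.93,2.78,0.47],[-3.59,2.78,7.17],0.3],
    [[1.93,2.78,0.47],[-3.59,2.78,7.17],0.3],
    [[1.93,2.78,0.47],[-3.59,2.78,7.17],0.3],
  ],
)

```text
t: 17.27
eef_pos: [0.5994, -0.3259, 0.2028]
tool_rot: [-0.0, 0.81, -0.587, 0.002]
contact_force: [-0.2, 0.1, 1.0]
gripper_width: 0.647
```

Run:
```python
from h import *
S=read_camera('side');T=read_camera('top')
z=lambda im,r0,r1,c0,c1,k:cv2.resize(im[r0:r1,c0:c1],None,fx=k,fy=k,interpolation=cv2.INTER_CUBIC)
save(np.hstack([z(S['color'],240,390,340,490,2.6),z(T['color'],110,260,380,530,2.6)]),'b3')
go([.5983,-.3229,.111],down(-71.7));print(get_obs()['q'])
p,_=curR();print(proj(S,p-[0,0,.066]))
```

```text
shift [-0.156, 0.036, 3.711] turn [-0.023, -0.032, -0.017]
[ 0.45322029  0.58439467 -0.06801771  1.62110597  0.04863201  0.93101716
 -0.88675221]
[274.15440437 450.19273928]
```

View pics/b3.png

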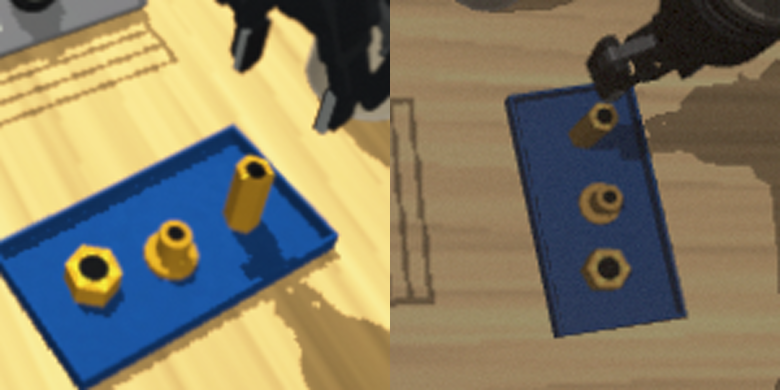

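Call:
apply_moves(
  moves=[
    [[-0.14,0.04,1],[0,0,0],0.3],
    [[-0.14,0.04,2],[0,0,0],0.3],
    [[-0.14,0.04,2],[0,0,0],0.3],
    [[-0.14,0.04,2],[0,0,0],0.3],
  ],
)

```text
t: 17.88
eef_pos: [0.5979, -0.3228, 0.1534]
tool_rot: [0.0, 0.81, -0.587, 0.003]
contact_force: [0.2, 1.5, 0.2]
gripper_width: 0.653
```

Run:
```python
from h import *
S=read_camera('side');T=read_camera('top')
z=lambda im,r0,r1,c0,c1,k:cv2.resize(im[r0:r1,c0:c1],None,fx=k,fy=k,interpolation=cv2.INTER_CUBIC)
save(np.hstack([z(S['color'],260,350,390,490,4),z(T['color'],110,200,420,520,4)]),'b4')
go([.5983,-.3229,.111],down(-71.7))
```

```text
shift [-0.002, -0.01, 1.694] turn [-0.019, -0.031, -0.019]
```

View pics/b4.png

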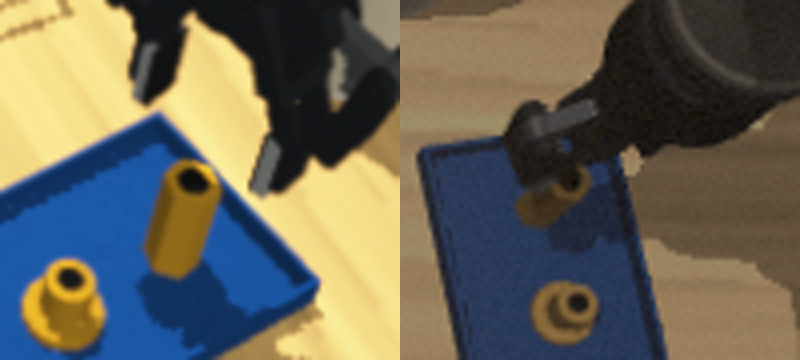

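Call:
apply_moves(
  moves=[
    [[0,0,0.7],[0,0,0],0.3],
    [[0,0,1.3],[0,0,0],0.3],
    [[0,0,1.65],[0,0,0],0.3],
    [[0,0,1.65],[0,0,0],0.3],
  ],
)

```text
t: 18.48
eef_pos: [0.5964, -0.3222, 0.1088]
tool_rot: [0.001, 0.81, -0.587, 0.001]
contact_force: [0.2, 0.0, 1.4]
gripper_width: 0.65
```

Run:
```python
from h import *
S=read_camera('side');T=read_camera('top')
z=lambda im,r0,r1,c0,c1,k:cv2.resize(im[r0:r1,c0:c1],None,fx=k,fy=k,interpolation=cv2.INTER_CUBIC)
save(np.hstack([z(S['color'],260,350,390,490,4),z(T['color'],110,200,420,520,4)]),'b5')
```

```text
(no output)
```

View pics/b5.png

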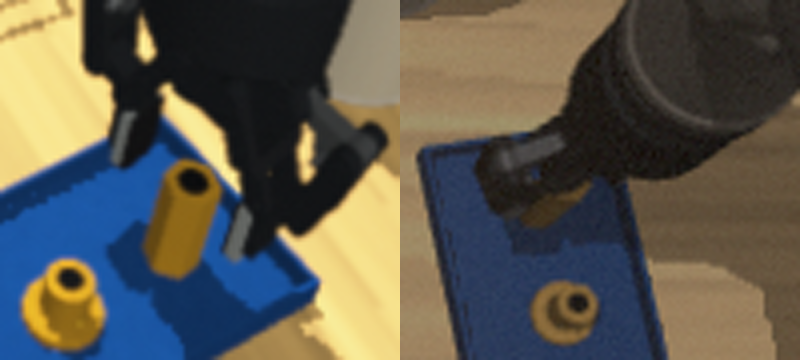

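Coupling at (180,220) in the crop is between the pads. Closing.

Call:
apply_moves(
  moves=[
    [[0,0,0],[0,0,0],0],
    [[0,0,0],[0,0,0],-0.3],
    [[0,0,0],[0,0,0],-0.6],
    [[0,0,0],[0,0,0],-0.8],
    [[0,0,0],[0,0,0],-0.9],
    [[0,0,0],[0,0,0],-0.9],
    [[0,0,0],[0,0,0],-0.9],
  ],
  force=40,
)

```text
t: 19.45
eef_pos: [0.5973, -0.3226, 0.1107]
tool_rot: [0.001, 0.81, -0.587, 0.002]
contact_force: [-0.2, -0.2, 4.3]
gripper_width: 0.245
```

Run:
```python
from h import *
S=read_camera('side');T=read_camera('top')
z=lambda im,r0,r1,c0,c1,k:cv2.resize(im[r0:r1,c0:c1],None,fx=k,fy=k,interpolation=cv2.INTER_CUBIC)
save(np.hstack([z(S['color'],260,350,390,490,4),z(T['color'],110,200,420,520,4)]),'b6');print(get_obs()['gripper_width'],get_obs()['contact_force'],get_obs()['eef_pos'])
```

```text
0.2514840224887433 [-1.35974012  0.2697622   5.32613215] [ 0.59727742 -0.32259092  0.11065776]
```

View pics/b6.png

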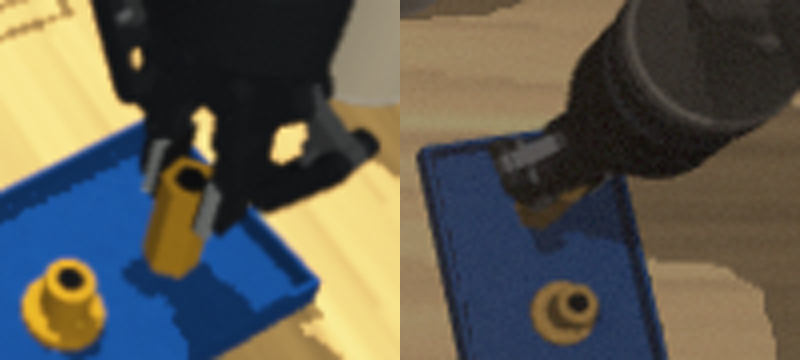

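Call:
apply_moves(
  moves=[
    [[0,0,-0.5],[0,0,0],-0.9],
    [[0,0,-1.5],[0,0,0],-0.9],
    [[0,0,-3.5],[0,0,0],-0.9],
    [[0,0,-5.5],[0,0,0],-0.9],
    [[0,0,-7.6],[0,0,0],-0.9],
    [[0,0,-7.6],[0,0,0],-0.9],
  ],
)

```text
t: 20.3
eef_pos: [0.5984, -0.3228, 0.306]
tool_rot: [-0.0, 0.809, -0.587, 0.006]
contact_force: [0.3, 0.5, -1.9]
gripper_width: 0.241
```

Run:
```python
from h import *
S=read_camera('side');T=read_camera('top')
z=lambda im,r0,r1,c0,c1,k:cv2.resize(im[r0:r1,c0:c1],None,fx=k,fy=k,interpolation=cv2.INTER_CUBIC)
save(z(S['color'],160,360,360,560,3),'b7');print(get_obs()['gripper_width'])
go([.529,.037,.30],down(-71.7));go([.529,.037,.19],down(-71.7))
p,_=curR()
print(p,proj(S,p-[0,0,.053]),proj(S,p-[0,0,.108]))
```

```text
0.2466117157254035
shift [-14.479, -1.9, -0.03] turn [-0.007, -0.021, -0.019]
shift [-14.495, -1.895, 4.37] turn [-0.007, -0.021, -0.019]
[ 0.596354   -0.32182075  0.3004902 ] [222.84006873 461.80253481] [249.30891022 453.9626644 ]
```

View pics/b7.png

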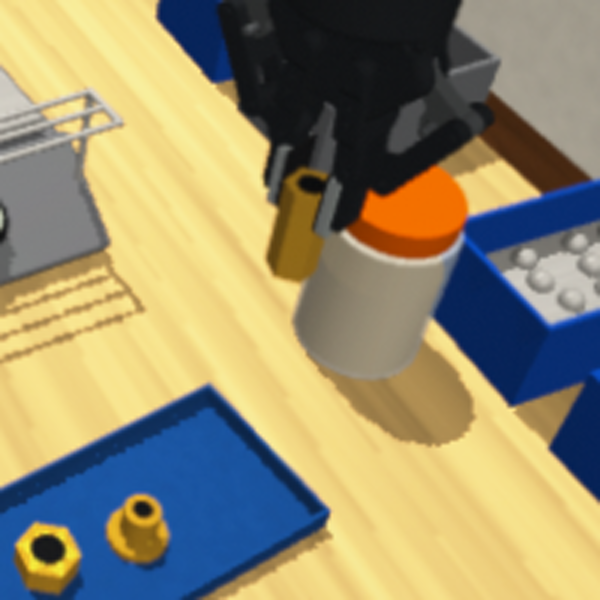

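Call:
apply_moves(
  moves=[
    [[-4,-0.5,0],[0,0,0],-0.9],
    [[-14.5,-1.9,0],[0,0,0],-0.9],
    [[-14.5,-1.9,0],[0,0,0],-0.9],
    [[-14.5,-1.9,0],[0,0,0],-0.9],
    [[-14.5,-1.9,0],[0,0,0],-0.9],
    [[-14.5,-1.9,0],[0,0,0],-0.9],
    [[-14.5,-1.9,0],[0,0,0],-0.9],
    [[-14.5,-1.9,0],[0,0,0],-0.9],
    [[-14.5,-1.9,0],[0,0,0],-0.9],
    [[-14.5,-1.9,1],[0,0,0],-0.9],
    [[-14.5,-1.9,1.6],[0,0,0],-0.9],
    [[-14.5,-1.9,1.6],[0,0,0],-0.9],
  ],
)

```text
t: 21.9
eef_pos: [0.5285, 0.0364, 0.2577]
tool_rot: [0.002, 0.809, -0.588, 0.001]
contact_force: [0.2, -1.0, -1.4]
gripper_width: 0.245
```

Run:
```python
from h import *
S=read_camera('side');T=read_camera('top')
z=lambda im,r0,r1,c0,c1,k:cv2.resize(im[r0:r1,c0:c1],None,fx=k,fy=k,interpolation=cv2.INTER_CUBIC)
save(np.hstack([z(S['color'],100,220,270,390,3.3),z(T['color'],120,240,240,360,3.3)]),'b8');print(get_obs()['gripper_width'])
go([.529,.037,.19],down(-71.7))
p,_=curR()
print(p,[proj(S,[p[0],p[1],z]) for z in (p[2]-.108,.112,.08)])
```

```text
0.2464785888020437
shift [-0.017, 0.021, 2.772] turn [-0.007, -0.019, -0.023]
[0.52949076 0.03695221 0.25929644] [array([155.83216509, 325.49717658]), array([170.83229462, 325.24723061]), array([182.47786068, 325.05182307])]
```

View pics/b8.png

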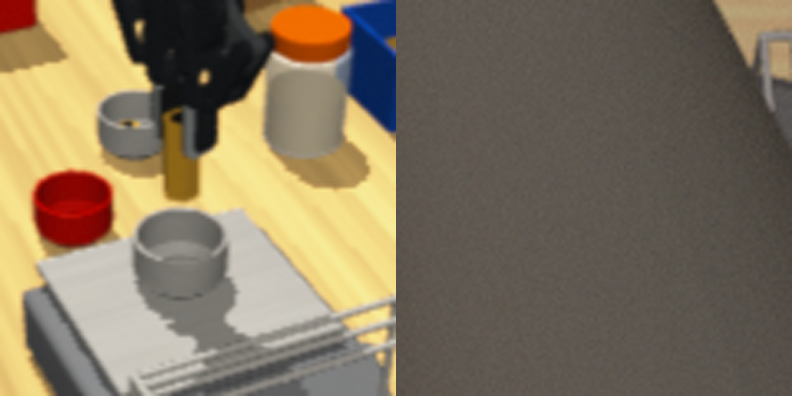

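Call:
apply_moves(
  moves=[
    [[0,0,0.8],[0,0,0],-0.9],
    [[0,0,1.5],[0,0,0],-0.9],
    [[0,0,2.1],[0,0,0],-0.9],
    [[0,0,2.5],[0,0,0],-0.9],
    [[0,0,2.7],[0,0,0],-0.9],
    [[0,0,2.75],[0,0,0],-0.9],
    [[0,0,2.75],[0,0,0],-0.9],
  ],
)

```text
t: 22.88
eef_pos: [0.5296, 0.0371, 0.1906]
tool_rot: [0.0, 0.81, -0.587, 0.002]
contact_force: [0.2, -0.9, -1.0]
gripper_width: 0.248
```

Run:
```python
from h import *
S=read_camera('side')
z=lambda im,r0,r1,c0,c1,k:cv2.resize(im[r0:r1,c0:c1],None,fx=k,fy=k,interpolation=cv2.INTER_CUBIC)
save(z(S['color'],120,210,280,370,6),'b9');print(get_obs()['gripper_width'],get_obs()['eef_pos'],get_obs()['contact_force'])
```

```text
0.24443279945290788 [0.52959748 0.03710671 0.19067949] [ 0.26775113 -0.06588841 -1.32365758]
```

View pics/b9.png

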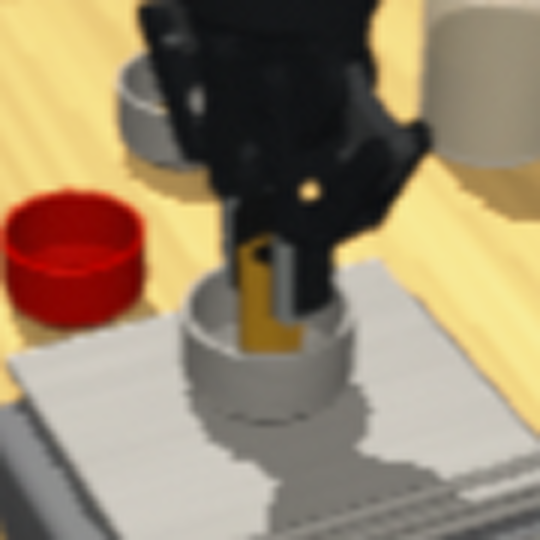

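Call:
apply_moves(
  moves=[
    [[0,0,0.08],[0,0,0],-0.9],
    [[0,0,0.14],[0,0,0],-0.9],
    [[0,0,0.18],[0,0,0],-0.9],
    [[0,0,0.18],[0,0,0],-0.9],
  ],
)

```text
t: 23.42
eef_pos: [0.5293, 0.0371, 0.1857]
tool_rot: [0.001, 0.81, -0.587, 0.002]
contact_force: [-0.2, 0.5, -0.7]
gripper_width: 0.245
```

Call:
apply_moves(
  moves=[
    [[0,0,0.04],[0,0,0],-0.9],
    [[0,0,0.06],[0,0,0],-0.9],
    [[0,0,0.06],[0,0,0],-0.9],
  ],
)

```text
t: 23.8
eef_pos: [0.5296, 0.0371, 0.1855]
tool_rot: [0.0, 0.81, -0.587, 0.002]
contact_force: [-4.3, -0.4, 10.3]
gripper_width: 0.244
```

Call:
apply_moves(
  moves=[
    [[0,0,0],[0,0,0],-0.3],
    [[0,0,0],[0,0,0],0],
    [[0,0,0],[0,0,0],0],
    [[0,0,0],[0,0,0],0],
    [[0,0,-0.5],[0,0,0],0],
    [[0,0,-1.5],[0,0,0],0],
    [[0,0,-3],[0,0,0],0],
    [[0,0,-5],[0,0,0],0],
    [[0,0,-6],[0,0,0],0],
    [[0,0,-6],[0,0,0],0],
  ],
)

```text
t: 25.05
eef_pos: [0.53, 0.0378, 0.3373]
tool_rot: [-0.001, 0.81, -0.587, 0.004]
contact_force: [-0.0, -0.4, -0.5]
gripper_width: 0.503
```

Run:
```python
from h import *
S=read_camera('side')
z=lambda im,r0,r1,c0,c1,k:cv2.resize(im[r0:r1,c0:c1],None,fx=k,fy=k,interpolation=cv2.INTER_CUBIC)
save(np.hstack([z(S['color'],130,250,270,390,3.3),z(S['color'],280,400,320,440,3.3)]),'b10');print(get_obs()['gripper_width'],get_obs()['eef_pos'],get_obs()['contact_force'])
```

```text
0.5019519602121973 [0.52922667 0.03754501 0.33543022] [-1.13499085  0.29918445 -0.53624981]
```

View pics/b10.png

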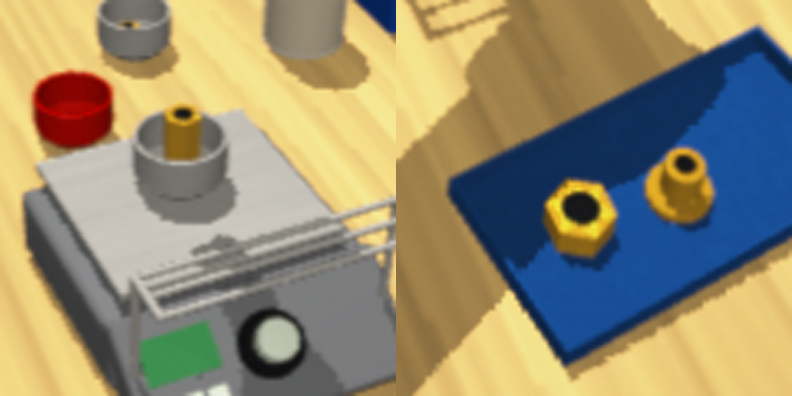

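The coupling stands centred in the upright bowl (crop 182,135), the key is out, and the other parts are in place. Handing in.

```bash
python3 -c "
from station import *
print(hand_in())"
```

```text
the job is handed in; nothing more can be done
None
```

The job is handed in at about 25 s of the 67 s limit; `hand_in()` gives no verdict, so the result below rests on my own checks.

**What I did**
- I gripped the empty steel bowl and stood it on the pan. It sits about 10 mm behind the pan's centre, against the 50 mm allowed.
- I pressed the tare key from the front, under the wires, with closed fingers. After about 6 mm of travel the push along the key axis read 11.8 N, above the 5 N it needs to be fully in.
- I lowered the coupling into the bowl until it touched the floor, then let go and lifted clear.

**Last checks**
- The last picture shows the bowl upright on the pan with the coupling standing in it, roughly centred.
- It also shows the key out, the nut and bush in the tray, and the bowl of nuts apparently undisturbed. The gripper is well clear, with the contact force near zero.

**What disagreed or was not measured**
- **Heights:** the raw two-camera heights came out 2 to 7 mm low, for example 67 mm for the pan instead of 74 mm. I fitted small camera corrections to the stated heights and sizes, and contact heights then agreed to about 1 mm.
- **Key press:** midway I felt about 5 N of sideways force on the key, most likely friction from tilting the tool 42 degrees rather than 35 to clear the wires. I followed the key axis for the rest of the press and it went away.
- **Tare joint:** I could not read its value directly, so a full press is inferred from travel and force.

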